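# Bring a specimen balance to level with its poise and arrest it again

## Task

Weigh the specimen clamped on the beam balance: swing the red-posted arrest lever fully over to release the beam, let it tip and settle, then swing the lever back home to arrest it. Slide the brass poise (push its orange fin) along the arrested beam and check by releasing again, until the released beam comes to rest level to within one degree and stays so for a good second; then leave it arrested, with the lever fully home. Never touch the beam, poise or specimen while the beam is released, do not force the lever against its stops, and leave the jar and the dish alone.

Things in the scene. Friction and masses are not known exactly. Their poses are not given: they have to be found in the camera images.
- balance: Beam balance fixed on the bench: white base plate 170 x 370 x 30 mm with a grey column at its centre (44 x 40 mm, top 222 mm above the bench). Origin: centre of the underside of the base, on the bench. Its x axis points away from the robot (the lever is on the -x side), y along the beam towards the poise (the robot's left), z up.
- beam_pivot (a point): Pivot of the beam, 200 mm above the bench. The beam is a grey bar 18 mm wide, 360 long (along the balance's y), 22 high, with red ends. A red pointer hangs from it on the far (+x) side before a white scale; the thick red mark means level. The red-brown specimen puck is clamped 130 mm to the right (-y), the brass poise rides on the left arm. A fork with two rollers rises to hold the beam when arrested.
- beam (a joint): Tilt of the beam (rad) about the balance's x axis: 0 level, positive when the poise (left) end is up, so the specimen is too heavy; stops at +-0.21. Released and settled (about 1 s) it rests on a linear spring: moving the poise 10 mm outwards lowers the reading by about 0.023. While arrested it is held at 0 whatever the load.
- poise (a joint): Position of the poise along the beam (m), 0 at its inner stop, 0.10 at its outer stop, growing away from the pivot (+y). It is held by friction, about 2 N to slide. The fin's centre lies 50 mm plus this value from the pivot. It starts too near the pivot; the specimen's mass (and so the right place) is not known.
- poise_fin (a point): Centre of the orange fin that stands up on the poise: 44 mm in x, 10 mm thick in y, 50 mm high, its top 25 mm above this point (275 mm above the bench when level). The brass poise under it (44 x 36 mm) has its top 25 mm below this point. Its y axis points outwards along the beam.
- arrest_lever (a joint): Angle of the arrest lever (rad), turning about a vertical axis: 0 = home stop, beam arrested (post on the left, +y side); 1.2 = release stop, beam free (post on the right, -y side). Grows counter-clockwise from above. It stays where it is left; about 2 N at the post moves it. The beam is firmly held only at the home stop (within about 0.05) and fully free only near the release stop (beyond 1.1).
- lever_post (a point): Point on the axis of the red upright post at the lever's end (18 mm diameter, 62 mm tall, from 53 to 115 mm above the bench); this point is 90 mm above the bench. The flat lever bar under the post has its top 55 mm above the bench.
- lever_pivot (a point): Point on the lever's vertical hinge axis, 90 mm above the bench; the post's axis is 85 mm from it. At mid-swing (joint 0.6) the lever points along the balance's -x.
- jar: Bystander: a closed jar, 60 mm diameter, 85 mm tall, standing on the bench left of the balance. Origin: centre of its underside.
- dish: Bystander: a white bowl, 84 mm diameter, 30 mm tall, on the bench right of the balance. Origin: centre of its underside.

How it is judged:
On the way, in this order (a step that is already met when the one before it is completed fails the run):
1. the lever is swung to release and the beam tips to the specimen's side (value of joint arrest_lever above 1.05 rad and value of joint beam above 0.025 rad), for 0.3 s.
2. the beam is arrested again (value of joint arrest_lever below 0.07 rad and value of joint beam between -0.0175 and 0.0175 rad), for 0.2 s.
3. with the lever at release the beam rests level within one degree for a second (value of joint arrest_lever above 1.05 rad and value of joint beam between -0.0175 and 0.0175 rad and velocity of joint beam between -0.05 and 0.05 rad/s), for 1 s.
At the end, for the whole second after the job is handed in: The lever is home (joint below 0.07 rad) and the beam held level (within 0.0175 rad) and at rest, with the poise at rest where it balanced the specimen (more than 20 mm out) (all of step 2 and velocity of joint beam between -0.03 and 0.03 rad/s and value of joint poise above 0.02 m and velocity of joint poise between -0.005 and 0.005 m/s); the robot touches nothing.
It fails at once if the beam, poise or specimen is touched while the beam is released (lever beyond 0.3 rad) (value of joint arrest_lever above 0.3 rad and contact force between any of the fingers, the arm and beam above 0.5 N).
It fails at once if the lever is forced (over 40 N) (contact force between any of the fingers, the arm and arrest_lever above 40 N).
It fails at once if the jar is moved more than 20 mm (distance of jar from where it was at the start of the episode above 0.02 m).
It fails at once if the dish is moved more than 20 mm (distance of dish from where it was at the start of the episode above 0.02 m).
It also fails if it takes over 72 s, if anything falls off the work surface, if the arm or the gripper's body presses on something with over 40 N, if the wrist force passes 120 N, or if a joint passes its speed limit or range.

## Robot

A 7-joint arm with a two-finger parallel gripper is mounted at the origin on the work surface. World frame = base frame: x ahead of the robot, y to its left, z up, the work surface at z = 0. Lengths are in m, angles in rad, forces in N, time in s.
With the tool pointing down it reaches from about 0.4 to 0.85 m from the base axis. Payload 4.5 kg.
Tool frame: the origin (TCP) lies between the finger pads; the fingertips stand 25 mm ahead of it and the grasp point (between the pads) lies 6 mm ahead of it (r.tips_ahead is the distance from the TCP to the fingertips, in m); z points along the fingers, y is the direction in which the jaws open and shut (so a half turn about z gives the same grasp; the last joint's range is limited). The gripper opens to 88 mm and grips with 3 to 60 N. Pads are 18 mm wide; open, the fingers measure 123 mm over their backs; the gripper's body (75 mm by 187 mm) begins 45 mm behind the grasp point.
Start: joints at [-1.113, 0.689, -0.195, 1.565, 0.157, 0.902, -0.215], TCP at [0.257, 0.57, 0.264] pointing down, gripper open.
Joint ranges: [-3.01, 3.01], [-0.46, 2.08], [-1.47, 1.51], [0.13, 2.56], [-1, 4.14], [0.04, 2.09], [-2.66, 2.66]. Speed limits (rad/s): [2.57, 2.57, 3.14, 3.14, 3.14, 3.14, 3.14].

## Interface

Orientations are given as a unit quaternion [x, y, z, w].
In Python, from plant import r, imaging gives the robot as it stands.
- The arm moves only by the tool send_rows, never from a script. Its argument "moves" is one flat list of numbers, 6 for each row, row after row: the shift along the tool's x, y, z in m, then the turn, a rotation vector about the tool's x, y, z in degrees. A call has exactly 5 rows; each row is the pose to reach, as a shift and turn from the pose measured when the call began, along the tool's axes at that moment; what a row does not reach only later rows make up. A row lasts 1/12 s, in which the tool goes at most 41.7 mm and 7.16 degrees, less where a joint would pass 70% of its speed; a pose out of reach is approached as far as the arm can. A call with a gripper value outside its range is refused whole. "claw" is the closure, from -1 (fully open) to 1 (shut), so that 0 is half open, set as the call begins (left out, the last holds). The fingers move at their own pace and stop on an object; "grip_force" is the grip in N (left out, the last holds). Time passes only in rows, so rows that repeat a pose let the fingers close, or fill a call up. It gives the time, the measured TCP pose, the force and the opening at its end, in the units of the state.
- r.get_state(): the state, without advancing time (a new reading comes with each control period).
- imaging.snapshot(name): name is "scene" or "side" or "wrist"; returns a dict with "image" (420x560x3 uint8, red, green, blue), "depth" (420x560 float32, m along the optical axis (not along the pixel's ray), 0 where there is no reading), "mtx" (3x3 intrinsics, pixels), "D" ([k1, k2, p1, p2, k3] as OpenCV has them; the pictures are not rectified), "rvec" (rotation vector, rad) and "tvec" (3), from world to camera coordinates, as OpenCV has them. Camera axes: x right, y down, z forward; pixel columns grow to the right and rows downward; lengths in m; the calibration is good to about 2 mm. A picture is of the moment at which its call begins.
- r.finish_job(): hands the job in, once; it reports no verdict.
Trained networks look in a picture, given as the dict that the camera call returned (one of the last four; its "shot" number tells which), for a name from the list of things; names that differ only in an ending like _2 or _b are one class to them, and where a whole thing is asked for, a point or a joint stands for the part that bears it (a point fixed in the world has none). Each returns a list of dicts, best first, with "score" (0 to 1); they miss things now and then, are a little off and sometimes report something else, mostly with a low value. They report only what shows in the picture. A call takes as long as a camera call.
- imaging.look_for(query, picture): "box" ([centre column, centre row, width, height] as shares, 0 to 1, of the picture: columns of its width, rows of its height, round what is visible of it).
- imaging.silhouettes(query, picture): "pixels" (420x560 bool, what is visible of it) and "box" ([centre column, centre row, width, height] as shares, 0 to 1, of the picture: columns of its width, rows of its height, round what is visible of it).
- imaging.pinpoint(query, picture): "point" ([column, row] as shares, 0 to 1, of the picture: columns of its width, rows of its height: a listed point, or the origin of a listed thing).
The state is a dict: "clock": time; "q": joint angles; "qd": joint speeds; "joint_torque": joint torques, N m; "tool_pos": TCP position; "eef_rot": TCP orientation; "contact_force": force on the tool from outside, world axes, zero at the start; "moment": the same for the moment, N m; "opening": opening from 0.0 (shut) to 1.0 (fully open).
Only numpy, scipy, OpenCV 4.12 (cv2) and the standard library are available. Lean on these libraries where they do the work, as an engineer would, in place of code of your own. Each camera call takes 0.05 s, during which the arm holds its last target.

## Working session

There is one attempt and no reset: what is moved stays moved. The work goes in short steps, Python scripts to look and compute and a tool call to move; the robot and the scene stay as the last step left them, time stands still between calls to the robot, and variables do not carry over. Pictures are saved under pics/ and viewed, and the job is handed in when it is done.

Besides the shell and the picture viewer there is one more tool, called as name(argument=value, ...) on one line, values as JSON. send_rows: Moves the arm, as the interface text tells. Its arguments: {"type":"object","properties":{"moves":{"type":"array"},"claw":{"type":"number"},"grip_force":{"type":"number"}},"required":["moves"]}

```bash
ls; mkdir -p pics
python3 - <<'E'
from plant import r, imaging
import cv2
print(r.get_state(), r.tips_ahead)
for n in ["scene","side","wrist"]:
    s=imaging.snapshot(n); cv2.imwrite(f"pics/{n}0.png",s["image"][:,:,::-1]); print(n,s["shot"],s["mtx"].tolist(),s["D"],s["rvec"],s["tvec"])
    for q in ["lever_post","poise_fin","lever_pivot","beam_pivot","balance","jar","dish"]:
        p=imaging.pinpoint(q,s)
        if p: print(q,[ (round(a["point"][0]*560,1),round(a["point"][1]*420,1),round(a["score"],2)) for a in p[:2]])
E
```

```text
pics
{'clock': 0.0, 'q': array([-1.11319169,  0.68998878, -0.19454079,  1.56634008,  0.15731195,
        0.90250327, -0.2150989 ]), 'qd': array([-7.22301857e-05,  9.83007295e-04,  1.49294366e-03,  1.45113065e-03,
        5.46239585e-04, -2.19172933e-03, -8.57882512e-04]), 'joint_torque': array([-9.82863821e-05, -5.27557826e+01, -1.26710996e+00, -1.53426147e+01,
       -5.27177565e-02,  6.64221647e-03,  1.74290831e-04]), 'tool_pos': array([0.25680991, 0.56915622, 0.26290873]), 'eef_rot': array([ 2.10264658e-01,  9.77644068e-01, -9.12820541e-04, -1.31721646e-04]), 'contact_force': array([ 0.28418821, -0.49810852,  0.72880856]), 'moment': array([-0.0146901 , -0.01187961, -0.01490432]), 'opening': 0.9973195891209465} 0.025
scene 1 [[546.5544943858268, 0.0, 278.4618104315687], [0.0, 546.5544943858268, 201.05567782606727], [0.0, 0.0, 1.0]] [-0.02107245  0.          0.          0.          0.        ] [ 1.87237028  1.80428668 -0.59530439] [-0.03225591 -0.34503988  1.73997281]
lever_post [(282.0, 183.0, 0.5)]
lever_pivot [(259.5, 211.0, 0.92)]
beam_pivot [(263.4, 198.4, 0.93), (262.5, 207.7,
[... 173 characters left out ...]
00.14837611027875], [0.0, 0.0, 1.0]] [-0.04157803  0.          0.          0.          0.        ] [ 2.3097044  -0.50990062  0.22668921] [-0.50002789  0.28147365  1.20504983]
lever_post [(234.9, 230.8, 0.97)]
poise_fin [(277.3, 165.1, 0.7)]
lever_pivot [(267.6, 234.1, 0.56)]
beam_pivot [(290.0, 196.0, 0.93), (268.3, 235.2, 0.58)]
balance [(285.1, 249.0, 0.89)]
jar [(224.6, 200.0, 0.75)]
wrist 3 [[325.1628070839596, 0.0, 279.25986439333235], [0.0, 325.1628070839596, 204.23671807581724], [0.0, 0.0, 1.0]] [-0.01377491  0.          0.          0.          0.        ] [-2.41263254 -1.558049   -0.24201229] [-0.62319343 -0.04174512  0.39097168]
jar [(126.9, 404.5, 0.42)]
dish [(125.7, 404.8, 0.75)]
```

View pics/scene0.png

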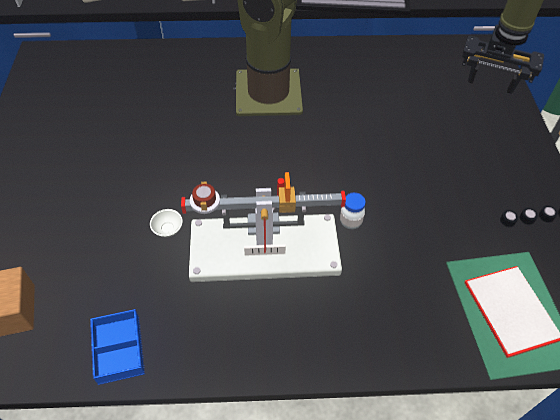

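View pics/side0.png

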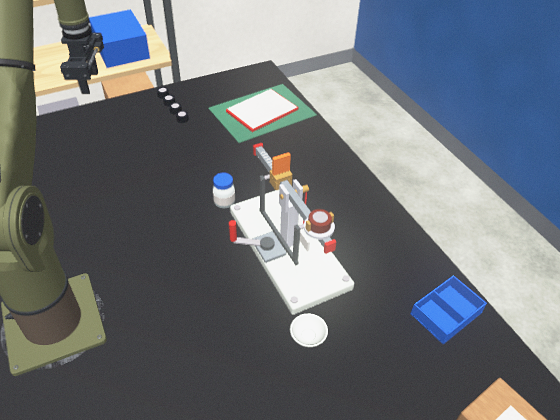

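View pics/wrist0.png

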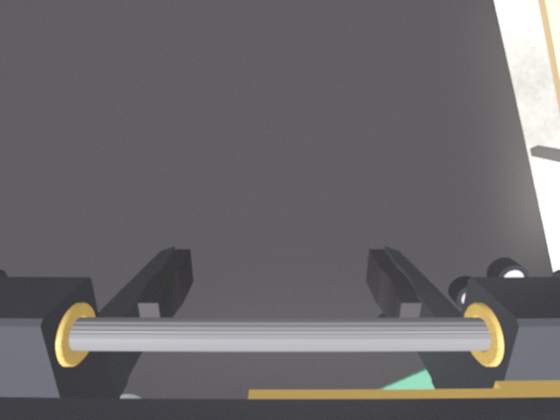

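```bash
cat > h.py <<'E'
import numpy as np, cv2
from plant import r, imaging
from scipy.spatial.transform import Rotation as R
def cam(s): return R.from_rotvec(np.ravel(s["rvec"])).as_matrix(), np.ravel(s["tvec"])
def ray(s,u,v):
    n=cv2.undistortPoints(np.array([[[u,v]]],float),s["mtx"],s["D"])[0,0]
    M,t=cam(s); return -M.T@t, M.T@np.array([n[0],n[1],1.])
def atz(s,u,v,z):
    o,d=ray(s,u,v); return o+d*(z-o[2])/d[2]
def cloud(s):
    h,w=s["depth"].shape; uu,vv=np.meshgrid(np.arange(w),np.arange(h))
    n=cv2.undistortPoints(np.stack([uu,vv],-1).reshape(-1,1,2).astype(float),s["mtx"],s["D"])[:,0]
    d=s["depth"].reshape(-1,1); P=np.c_[n,np.ones(len(n))]*d; M,t=cam(s)
    return ((P-t)@M).reshape(h,w,3)
def proj(s,P): return cv2.projectPoints(np.array(P,float).reshape(-1,1,3),s["rvec"],s["tvec"],s["mtx"],s["D"])[0][:,0]
E
python3 - <<'E'
from h import *
allp=[]
for n in ["scene","side"]:
    s=imaging.snapshot(n); C=cloud(s); im=s["image"].astype(int)
    m=(s["depth"]>0)&(abs(C[...,2]-.03)<.006)&(im.min(-1)>150)&(abs(C[...,0]-.55)<.35)&(abs(C[...,1])<.4)
    nl,lab,st,_=cv2.connectedComponentsWithStats(m.astype(np.uint8)); print(n,st[np.argsort(-st[1:,4])[:4]+1].tolist())
    k=1+np.argmax(st[1:,4]); P=C[lab==k]; allp.append(P)
    print(n,P[:,2].mean(),cv2.minAreaRect(P[:,:2].astype(np.float32)))
    for q,z in [("lever_post",.09),("lever_pivot",.09),("beam_pivot",.2),("poise_fin",.25),("balance",0),("jar",0),("dish",0)]:
        for a in imaging.pinpoint(q,s)[:2]:
            print(q,round(a["score"],2),atz(s,a["point"][0]*560,a["point"][1]*420,z).round(4))
    red=(im[...,0]>150)&(im[...,1]<60)&(im[...,2]<60)&(s["depth"]>0)&(C[...,2]>.04)&(C[...,2]<.3)
    nl,lab,st,_=cv2.connectedComponentsWithStats(red.astype(np.uint8))
    for k in range(1,nl):
        if st[k,4]>8: Q=C[lab==k]; print("red",st[k].tolist(),np.median(Q,0).round(4),Q.min(0).round(3),Q.max(0).round(3))
    org=(im[...,0]>200)&(im[...,1]>90)&(im[...,1]<170)&(im[...,2]<60)&(C[...,2]>.225)&(C[...,2]<.3)
    Q=C[org]; print("orange",len(Q),np.median(Q,0).round(4),Q.min(0).round(3),Q.max(0).round(3))
P=np.vstack(allp); rc=cv2.minAreaRect(P[:,:2].astype(np.float32)); print(rc, cv2.boxPoints(rc))
E
```

```text
scene [[189, 215, 153, 63, 6743], [150, 210, 33, 27, 198], [279, 216, 19, 6, 89], [230, 218, 18, 6, 86]]
scene 0.030200390742590334 ((0.5906367897987366, -0.028250738978385925), (0.17157116532325745, 0.3692065179347992), 0.6770952343940735)
lever_post 0.66 [0.4612 0.0177 0.09  ]
lever_pivot 0.94 [ 0.5209 -0.0299  0.09  ]
beam_pivot 0.65 [ 0.5765 -0.0312  0.2   ]
poise_fin 0.9 [0.5827 0.0236 0.25  ]
balance 0.69 [ 0.5805 -0.0244  0.    ]
jar 0.97 [0.4945 0.1962 0.    ]
jar 0.29 [0.3813 0.0471 0.    ]
dish 0.62 [ 0.5129 -0.2757  0.    ]
red [278, 179, 6, 5, 25] [0.4585 0.0181 0.1148] [0.451 0.011 0.111] [0.468 0.023 0.122]
red [341, 192, 5, 9, 28] [0.5861 0.1491 0.2143] [0.575 0.145 0.211] [0.598 0.153 0.219]
red [181, 198, 4, 9, 31] [ 0.5941 -0.2057  0.2144] [ 0.581 -0.21   0.211] [ 0.608 -0.202  0.219]
orange 67 [0.5882 0.0227 0.2755] [0.568 0.018 0.271] [0.611 0.027 0.28 ]
side [[258, 229, 96, 81, 3394], [230, 196, 43, 43, 965], [265, 190, 16, 43, 453], [291, 313, 37, 34, 299]]
side 0.030143691172858308 ((0.5892329216003418, -0.11060953140258789), (0.1698198914527893, 0.2067411094903946), 1.3252232074737549)
lever_post 0.8 [0.4592 0.019  0.09  ]
lever_pivot 0.59 [ 0.532  -0.0323  0.09  ]
beam_pivot 0.94 [ 0.5808 -0.0393  0.2   ]
poise_fin 0.68 [0.5943 0.0343 0.25  ]
balance 0.67 [ 0.5837 -0.0379  0.    ]
jar 0.71 [0.5006 0.198  0.    ]
dish 0.6 [ 0.5105 -0.2741  0.    ]
  return _methods._mean(a, axis=axis, dtype=dtype,
  ret = um.true_divide(
Traceback (most recent call last):
ValueError: zero-size array to reduction operation minimum which has no identity
```

```bash
cat >> h.py <<'E'
PSI=np.deg2rad(1.25)
B=np.array([.5906,-.0283,0])
def bal(p):  # balance frame->world
    c,s=np.cos(PSI),np.sin(PSI); return B+np.array([c*p[0]-s*p[1],s*p[0]+c*p[1],p[2]])
LP=None
def post(a,lp=(-.0597,.0)): # lever angle -> world
    th=-(a-.6) ; return bal([lp[0]-.085*np.cos(a-.6), lp[1]-.085*np.sin(a-.6), .09])
YD=np.array([-np.sin(PSI),np.cos(PSI),0]); ZD=np.array([0,0,-1.]); XD=np.cross(YD,ZD)
RD=np.c_[XD,YD,ZD]
def go(target):
    s=r.get_state(); Rc=R.from_quat(s["eef_rot"]).as_matrix(); p=np.array(s["tool_pos"])
    d=Rc.T@(np.array(target)-p); w=np.rad2deg(R.from_matrix(Rc.T@RD).as_rotvec())
    print("t",round(s["clock"],2),"pos",p.round(4),"F",np.round(s["contact_force"],1),"shift mm",(d*1000).round(1),"turn",w.round(1),"open",round(s["opening"],3))
    return d,w
E
python3 - <<'E'
from h import *
print(post(0),post(.6),post(1.2))
s=imaging.snapshot("wrist"); M,t=cam(s); st=r.get_state(); Rc=R.from_quat(st["eef_rot"]).as_matrix()
print("cam in tool",Rc.T@(-M.T@t-st["tool_pos"]))
s=imaging.snapshot("scene"); M,t=cam(s); print("scene cam",-M.T@t)
go([.452,.018,.264])
E
```

```text
[0.45973038 0.01685045 0.09      ] [ 0.44593443 -0.03145661  0.09      ] [ 0.46182437 -0.07911593  0.09      ]
cam in tool [ 0.07891441 -0.00160974 -0.12111987]
scene cam [ 1.32808694 -0.03768153  1.17573955]
t 2.1 pos [0.257  0.5697 0.2637] F [-0.3 -0.1 -0.2] shift mm [-4.046e+02 -4.227e+02 -3.000e-01] turn [  0.    0.  -25.5] open 1.0
```

send_rows(moves=[-0.025,-0.026,0,0,0,-5,-0.05,-0.052,0,0,0,-10,-0.075,-0.078,0,0,0,-15,-0.1,-0.104,0,0,0,-20,-0.125,-0.13,0,0,0,-25.5], claw=0.4)

```text
clock: 2.52
tool_pos: [0.3178, 0.3984, 0.2638]
eef_rot: [-0.013, 1.0, 0.0, 0.0]
contact_force: [0.9, -0.2, 0.1]
opening: 0.643
```

```bash
python3 -c "
from h import *
go([.46,.0175,.264])"
```

```text
t 2.52 pos [0.3178 0.3984 0.2638] F [ 0.9 -0.2  0.1] shift mm [-1.322e+02 -3.845e+02 -2.000e-01] turn [0.  0.  0.3] open 0.643
```

send_rows(moves=[-0.013,-0.038,0,0,0,0,-0.026,-0.076,0,0,0,0,-0.039,-0.114,0,0,0,0,-0.052,-0.152,0,0,0,0,-0.065,-0.19,0,0,0,0.3])

```text
clock: 2.93
tool_pos: [0.3883, 0.2083, 0.2641]
eef_rot: [-0.011, 1.0, 0.0, 0.001]
contact_force: [0.8, -0.4, -0.3]
opening: 0.303
```

send_rows(moves=[-0.0135,-0.039,0,0,0,0,-0.027,-0.078,0,0,0,0,-0.0405,-0.117,0,0,0,0,-0.054,-0.156,0,0,0,0,-0.067,-0.193,0,0,0,0])

```text
clock: 3.35
tool_pos: [0.4599, 0.0143, 0.2643]
eef_rot: [-0.01, 1.0, 0.0, 0.001]
contact_force: [-0.5, 0.7, 0.5]
opening: 0.301
```

Run:
```python
from h import *
go([.46,.0175,.093])
s=imaging.snapshot("wrist"); cv2.imwrite("pics/w1.png",s["image"][:,:,::-1])
s=imaging.snapshot("side"); cv2.imwrite("pics/s1.png",s["image"][:,:,::-1])
for a in imaging.pinpoint("lever_post",s)[:2]: print(a["score"],atz(s,a["point"][0]*560,a["point"][1]*420,.09))
```

```text
t 3.35 pos [0.4599 0.0143 0.2643] F [-0.5  0.7  0.5] shift mm [  0.2   3.2 171.3] turn [ 0.   0.1 -0.1] open 0.301
0.59 [0.46530763 0.01912378 0.09      ]
```

View pics/s1.png

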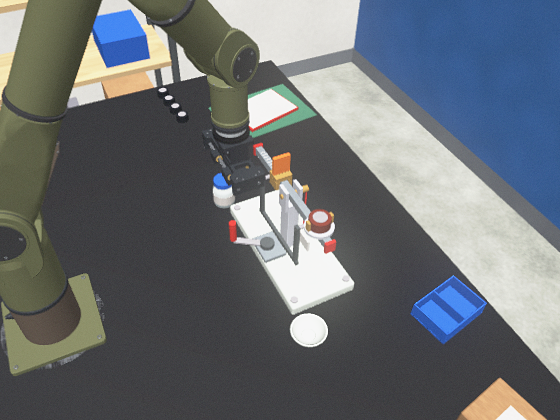

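View pics/w1.png

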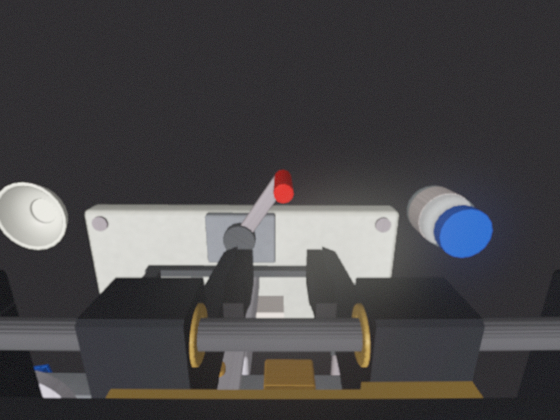

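Run:
```python
from h import *
s=imaging.snapshot("wrist"); C=cloud(s); im=s["image"].astype(int)
m=(im[...,0]>120)&(im[...,1]<60)&(im[...,2]<60)&(C[...,2]>.05)&(C[...,2]<.14)
Q=C[m]; T=Q[Q[:,2]>.111]; print(len(Q),len(T),T.mean(0),(T.min(0)+T.max(0))/2,T.max(0)-T.min(0))
```

```text
217 54 [0.45234806 0.01722343 0.11394533] [0.456046   0.01629751 0.11371074] [0.01619431 0.0156813  0.00536855]
```

send_rows(moves=[0,0.003,0.025,0,0,0,0,0.003,0.05,0,0,0,0,0.003,0.075,0,0,0,0,0.003,0.1,0,0,0,0,0.003,0.1,0,0,0])

```text
clock: 3.97
tool_pos: [0.4573, 0.0211, 0.1612]
eef_rot: [-0.011, 1.0, 0.0, -0.003]
contact_force: [-0.3, 0.5, -0.1]
opening: 0.302
```

send_rows(moves=[-0.001,-0.004,0,0,0,0,-0.001,-0.004,0.015,0,0,0,-0.001,-0.004,0.035,0,0,0,-0.001,-0.004,0.055,0,0,0,-0.001,-0.004,0.068,0,0,0])

```text
clock: 4.38
tool_pos: [0.4588, 0.0182, 0.0935]
eef_rot: [-0.012, 1.0, 0.001, -0.002]
contact_force: [0.3, 0.4, -0.2]
opening: 0.297
```

Run:
```python
from h import *
go(post(.3));
for a in [.3,.6,.9,1.1,1.2]: print(a,(post(a)-post(0)).round(4))
```

```text
t 4.38 pos [0.4588 0.0182 0.0935] F [ 0.3  0.4 -0.2] shift mm [ 10.2 -24.3   3.5] turn [ 0.1 -0.2  0.1] open 0.297
0.3 [-0.0105 -0.0231  0.    ]
0.6 [-0.0138 -0.0483  0.    ]
0.9 [-0.0095 -0.0733  0.    ]
1.1 [-0.0025 -0.0888  0.    ]
1.2 [ 0.0021 -0.096   0.    ]
```

send_rows(moves=[0.005,-0.012,0,0,0,0,0.009,-0.023,0,0,0,0,0.012,-0.035,0,0,0,0,0.0135,-0.047,0,0,0,0,0.0135,-0.059,0,0,0,0])

```text
clock: 4.8
tool_pos: [0.445, -0.0407, 0.0949]
eef_rot: [-0.013, 1.0, 0.001, -0.002]
contact_force: [-3.1, 2.3, 0.4]
opening: 0.301
```

Run:
```python
from h import *
go(post(1.1)+[0,-.004,.0035]);go(post(1.2)+[0,-.004,.0035])
```

```text
t 4.8 pos [ 0.445  -0.0407  0.0949] F [-3.1  2.3  0.4] shift mm [-11.3 -35.6   1.2] turn [ 0.2 -0.3  0.3] open 0.301
t 4.8 pos [ 0.445  -0.0407  0.0949] F [-3.1  2.3  0.4] shift mm [-15.7 -42.8   1.2] turn [ 0.2 -0.3  0.3] open 0.301
```

send_rows(moves=[-0.001,-0.007,0,0,0,0,-0.003,-0.014,0,0,0,0,-0.006,-0.021,0,0,0,0,-0.008,-0.028,0,0,0,0,-0.011,-0.034,0.001,0,0,0])

```text
clock: 5.22
tool_pos: [0.4577, -0.075, 0.0943]
eef_rot: [-0.013, 1.0, 0.002, -0.002]
contact_force: [-1.3, 2.2, 2.3]
opening: 0.299
```

send_rows(moves=[-0.001,-0.001,0,0,0,0,-0.002,-0.002,0,0,0,0,-0.002,-0.003,0,0,0,0,-0.003,-0.004,0,0,0,0,-0.003,-0.005,0,0,0,0])

```text
clock: 5.63
tool_pos: [0.4613, -0.0795, 0.0943]
eef_rot: [-0.014, 1.0, 0.002, -0.001]
contact_force: [1.0, 2.2, -0.8]
opening: 0.298
```

```bash
cat >> h.py <<'E'
def tilt(save=None):
    s=imaging.snapshot("scene"); C=cloud(s); im=s["image"].astype(int)
    # balance-frame coords
    c,sn=np.cos(PSI),np.sin(PSI); D=C-B; X=c*D[...,0]+sn*D[...,1]; Y=-sn*D[...,0]+c*D[...,1]; Z=D[...,2]
    m=(abs(X)<.007)&(abs(Y)<.185)&(Z>.15)&(Z<.26)&(s["depth"]>0)
    l=m&(((Y>.15))|((Y<.04)&(Y>.02))|((Y<-.03)&(Y>-.085))|(Y<-.168)|((Y>.06)))
    y,z=Y[l],Z[l]; k=np.ones(len(y),bool)
    for _ in range(8):
        p=np.polyfit(y[k],z[k],1); e=z-np.polyval(p,y); k=abs(e)<max(.004,2*np.median(abs(e)))
    print("tilt",np.arctan(p[0]).round(4),"z0",p[1].round(4),"n",k.sum(),"rms",e[k].std().round(4))
    red=(im[...,0]>130)&(im[...,1]<60)&(im[...,2]<60)&(abs(X)<.02)&(Z>.12)&(Z<.27)
    a=red&(Y>.165)&(Y<.19); b=red&(Y<-.165)&(Y>-.19)
    print("ends",a.sum(),b.sum(), "tilt ends",np.arctan2(np.median(Z[a])-np.median(Z[b]),.36) if a.any() and b.any() else None)
    if save: cv2.imwrite(save,im[:,:,::-1].astype(np.uint8)[120:320,120:400].repeat(2,0).repeat(2,1))
    return s
E
python3 - <<'E'
from h import *
go(post(1.2)+[0,-.004,.0035]); tilt("pics/t1.png")
E
```

```text
t 5.63 pos [ 0.4613 -0.0795  0.0943] F [ 1.   2.2 -0.8] shift mm [-0.4 -3.7  0.7] turn [ 0.2 -0.1  0.3] open 0.298
tilt 0.1288 z0 0.2116 n 436 rms 0.0019
ends 52 39 tilt ends 0.13246198335517803
```

View pics/t1.png

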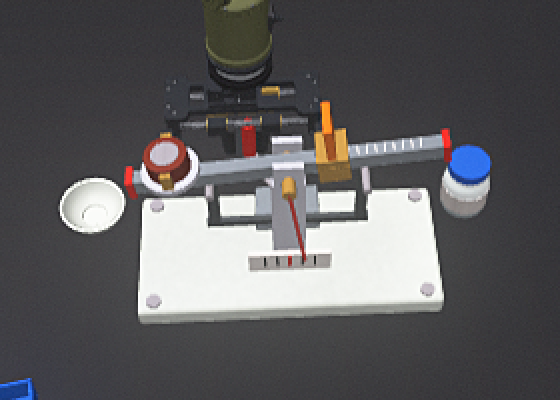

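The pointer (304,262) sits right of the red mark and the left end is up, so the beam has tipped. I'll push the lever slightly further to be sure of full release.

send_rows(moves=[0,-0.001,0,0,0,0,-0.0005,-0.002,0,0,0,0,-0.001,-0.003,0,0,0,0,-0.001,-0.003,0,0,0,0,-0.001,-0.003,0,0,0,0])

```text
clock: 6.1
tool_pos: [0.4629, -0.0824, 0.0942]
eef_rot: [-0.014, 1.0, 0.002, -0.001]
contact_force: [0.3, 1.6, -0.5]
opening: 0.3
```

send_rows(moves=[0,0,0,0,0,0,0,0,0,0,0,0,0,0,0,0,0,0,0,0,0,0,0,0,0,0,0,0,0,0])

```text
clock: 6.52
tool_pos: [0.4629, -0.0824, 0.0943]
eef_rot: [-0.014, 1.0, 0.002, -0.001]
contact_force: [0.1, 3.1, 0.5]
opening: 0.299
```

Run:
```python
from h import *
go(post(1.2)+[0,-.004,.0035]); tilt("pics/t2.png");tilt()
s=imaging.snapshot("wrist"); cv2.imwrite("pics/w2.png",s["image"][:,:,::-1])
```

```text
t 6.52 pos [ 0.4629 -0.0824  0.0943] F [0.1 3.1 0.5] shift mm [ 1.1 -0.7  0.8] turn [ 0.2 -0.1  0.3] open 0.299
tilt 0.1305 z0 0.2114 n 435 rms 0.0019
ends 52 39 tilt ends 0.13562796468930033
tilt 0.1286 z0 0.2116 n 450 rms 0.0021
ends 52 40 tilt ends 0.13699038309176192
```

View pics/w2.png

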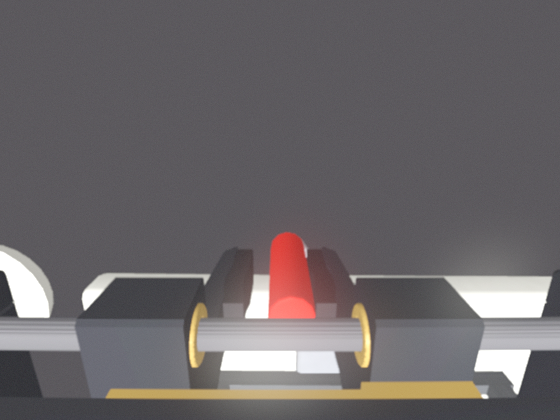

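send_rows(moves=[0.004,0.013,0,0,0,0,0.009,0.021,0,0,0,0,0.0125,0.03,0.001,0,0,0,0.015,0.04,0.001,0,0,0,0.0165,0.05,0.001,0,0,0])

```text
clock: 7.08
tool_pos: [0.4415, -0.0363, 0.0934]
eef_rot: [-0.011, 1.0, -0.001, -0.004]
contact_force: [-4.1, -4.3, 0.2]
opening: 0.302
```

Run:
```python
from h import *
for a in (.45,.3,.1,0): go(post(a)+[0,.004,.0035])
```

```text
t 7.08 pos [ 0.4415 -0.0363  0.0934] F [-4.1 -4.3  0.2] shift mm [-5.6 21.5 -0.2] turn [-0.1 -0.5  0.1] open 0.302
t 7.08 pos [ 0.4415 -0.0363  0.0934] F [-4.1 -4.3  0.2] shift mm [-8.4 33.9 -0.2] turn [-0.1 -0.5  0.1] open 0.302
t 7.08 pos [ 0.4415 -0.0363  0.0934] F [-4.1 -4.3  0.2] shift mm [-15.   49.5  -0.3] turn [-0.1 -0.5  0.1] open 0.302
t 7.08 pos [ 0.4415 -0.0363  0.0934] F [-4.1 -4.3  0.2] shift mm [-19.5  56.8  -0.4] turn [-0.1 -0.5  0.1] open 0.302
```

send_rows(moves=[-0.003,0.011,0,0,0,0,-0.0055,0.021,0,0,0,0,-0.008,0.031,0,0,0,0,-0.0115,0.041,0,0,0,0,-0.015,0.049,0,0,0,0])

```text
clock: 7.5
tool_pos: [0.4545, 0.0124, 0.093]
eef_rot: [-0.011, 1.0, -0.002, -0.006]
contact_force: [-2.5, -3.5, 0.1]
opening: 0.302
```

send_rows(moves=[-0.001,0.001,0,0,0,0,-0.002,0.003,0,0,0,0,-0.003,0.004,0,0,0,0,-0.003,0.005,0,0,0,0,-0.003,0.006,0,0,0,0])

```text
clock: 7.92
tool_pos: [0.4582, 0.0179, 0.0931]
eef_rot: [-0.01, 1.0, -0.002, -0.005]
contact_force: [1.4, -4.3, -1.2]
opening: 0.295
```

Run:
```python
from h import *
go(post(0)+[0,.004,.0035]); tilt()
```

```text
t 7.92 pos [0.4582 0.0179 0.0931] F [ 1.4 -4.3 -1.2] shift mm [-1.6  2.9 -0.5] turn [-0.3 -0.6 -0.1] open 0.295
tilt 0.0116 z0 0.2114 n 435 rms 0.002
ends 51 51 tilt ends 0.01505252688331176
```

send_rows(moves=[-0.001,0.001,0,0,0,0,-0.001,0.002,0,0,0,0,-0.0015,0.003,0,0,0,0,-0.0015,0.003,0,0,0,0,-0.0015,0.003,0,0,0,0])

```text
clock: 8.38
tool_pos: [0.4604, 0.0214, 0.0931]
eef_rot: [-0.01, 1.0, -0.002, -0.004]
contact_force: [0.5, -2.8, -1.1]
opening: 0.301
```

Run:
```python
from h import *
go(post(0)+[0,.004,.0035]); tilt("pics/t3.png")
```

```text
t 8.38 pos [0.4604 0.0214 0.0931] F [ 0.5 -2.8 -1.1] shift mm [ 0.7 -0.5 -0.4] turn [-0.2 -0.5 -0.1] open 0.301
tilt 0.0024 z0 0.2116 n 419 rms 0.0018
ends 49 50 tilt ends 0.003553886018799076
```

send_rows(moves=[0,0.0005,0,0,0,0,0,0.001,0,0,0,0,-0.0005,0.0015,0,0,0,0,-0.0005,0.002,0,0,0,0,-0.0005,0.002,0,0,0,0])

```text
clock: 8.85
tool_pos: [0.4609, 0.0225, 0.0931]
eef_rot: [-0.01, 1.0, -0.003, -0.004]
contact_force: [1.5, -5.9, -1.3]
opening: 0.303
```

Run:
```python
from h import *
go(post(0)+[0,.004,.0035]); tilt()
s=imaging.snapshot("wrist"); cv2.imwrite("pics/w3.png",s["image"][:,:,::-1])
```

```text
t 8.85 pos [0.4609 0.0225 0.0931] F [ 1.5 -5.9 -1.3] shift mm [ 1.2 -1.6 -0.4] turn [-0.3 -0.5 -0.1] open 0.303
tilt -0.002 z0 0.2115 n 439 rms 0.0018
ends 49 52 tilt ends 5.4438306803031225e-05
```

View pics/w3.png

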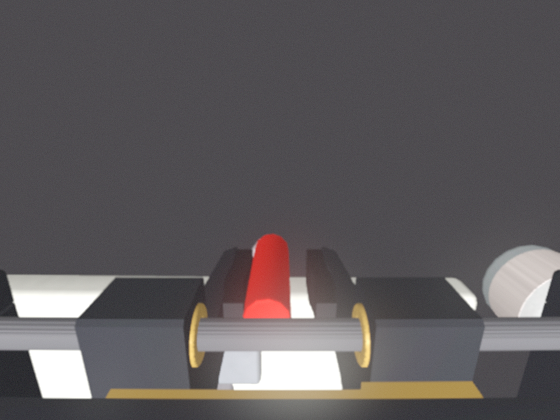

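send_rows(moves=[0.001,-0.0045,0,0,0,0,0.001,-0.0045,-0.025,0,0,0,0.001,-0.0045,-0.055,0,0,0,0.001,-0.0045,-0.09,0,0,0,0.001,-0.0045,-0.125,0,0,0])

```text
clock: 9.37
tool_pos: [0.46, 0.0198, 0.2194]
eef_rot: [-0.011, 1.0, -0.002, -0.005]
contact_force: [0.9, -0.0, -1.2]
opening: 0.303
```

send_rows(moves=[0,0,-0.025,0,0,0,0,0,-0.05,0,0,0,0,0,-0.075,0,0,0,0,0,-0.095,0,0,0,0,0,-0.105,0,0,0])

```text
clock: 9.78
tool_pos: [0.4614, 0.0215, 0.3268]
eef_rot: [-0.012, 1.0, -0.001, -0.003]
contact_force: [0.3, 0.1, 0.7]
opening: 0.305
```

Run:
```python
from h import *
go(bal([0,.051,.325])); tilt()
s=imaging.snapshot("scene"); C=cloud(s); im=s["image"].astype(int)
org=(im[...,0]>180)&(im[...,1]>80)&(im[...,1]<170)&(im[...,2]<70)&(C[...,2]>.23)&(C[...,2]<.3)&(abs(C[...,0]-.59)<.04)
Q=C[org]; print("orange",len(Q),np.median(Q,0).round(4),Q.min(0).round(3),Q.max(0).round(3), bal([0,.051,0]))
```

```text
t 9.78 pos [0.4614 0.0215 0.3268] F [0.3 0.1 0.7] shift mm [-128.1   -1.9    1. ] turn [-0.2 -0.3  0.1] open 0.305
tilt 0.0009 z0 0.2113 n 415 rms 0.0018
ends 50 52 tilt ends 0.00047527653963151233
orange 75 [0.589  0.0226 0.2748] [ 0.564 -0.162  0.231] [0.611 0.028 0.279] [0.58948744 0.02268786 0.        ]
```

send_rows(moves=[-0.026,0.001,0,0,0,0,-0.052,0.001,0,0,0,0,-0.078,0.001,0,0,0,0,-0.104,0.001,0,0,0,0,-0.128,0.001,0,0,0,0])

```text
clock: 10.3
tool_pos: [0.59, 0.0259, 0.3235]
eef_rot: [-0.013, 1.0, -0.001, -0.004]
contact_force: [0.3, 0.1, 0.1]
opening: 0.302
```

Run:
```python
from h import *
go([.5890,.0226,.262]); 
s=imaging.snapshot("wrist"); cv2.imwrite("pics/w4.png",s["image"][:,:,::-1])
```

```text
t 10.3 pos [0.59   0.0259 0.3235] F [0.3 0.1 0.1] shift mm [ 0.6 -3.1 61.5] turn [-0.2 -0.5  0.2] open 0.302
```

View pics/w4.png

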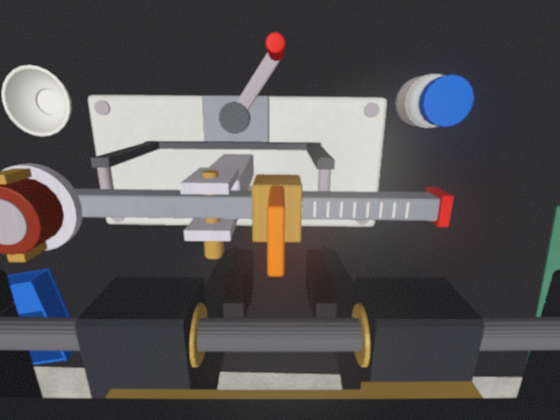

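send_rows(moves=[0.0005,-0.001,0.012,0,0,0,0.0005,-0.001,0.026,0,0,0,0.0005,-0.001,0.04,0,0,0,0.0005,-0.001,0.052,0,0,0,0.0005,-0.001,0.06,0,0,0])

```text
clock: 10.77
tool_pos: [0.592, 0.0254, 0.2605]
eef_rot: [-0.013, 1.0, -0.001, -0.004]
contact_force: [0.4, -0.1, 0.0]
opening: 0.303
```

Run:
```python
from h import *
go(bal([0,.109,.263])+8.2*.001*YD)
```

```text
t 10.77 pos [0.592  0.0254 0.2605] F [ 0.4 -0.1  0. ] shift mm [ 2.4 63.5 -2.6] turn [-0.1 -0.4  0.2] open 0.303
```

send_rows(moves=[0,0.006,-0.001,0,0,0,0.001,0.012,-0.001,0,0,0,0.001,0.019,-0.002,0,0,0,0.001,0.026,-0.002,0,0,0,0.001,0.032,-0.002,0,0,0])

```text
clock: 11.18
tool_pos: [0.59, 0.0583, 0.263]
eef_rot: [-0.013, 1.0, -0.001, -0.004]
contact_force: [-0.7, -2.6, -1.0]
opening: 0.3
```

send_rows(moves=[0,0.008,0,0,0,0,0.001,0.015,0,0,0,0,0.001,0.022,0,0,0,0,0.001,0.028,0,0,0,0,0.001,0.031,0,0,0,0])

```text
clock: 11.6
tool_pos: [0.5888, 0.091, 0.2635]
eef_rot: [-0.014, 1.0, 0.0, -0.003]
contact_force: [1.6, -1.8, 1.0]
opening: 0.301
```

Run:
```python
from h import *
go(bal([0,.109,.263])+8.2*.001*YD)
```

```text
t 11.6 pos [0.5888 0.091  0.2635] F [ 1.6 -1.8  1. ] shift mm [ 0.8 -2.1  0.5] turn [ 0.  -0.3  0.3] open 0.301
```

send_rows(moves=[0,-0.006,0,0,0,0,0,-0.008,-0.01,0,0,0,0,-0.008,-0.025,0,0,0,0,-0.008,-0.045,0,0,0,0,-0.008,-0.063,0,0,0])

```text
clock: 12.02
tool_pos: [0.5891, 0.0826, 0.3279]
eef_rot: [-0.013, 1.0, 0.0, -0.003]
contact_force: [0.3, -0.3, -0.3]
opening: 0.296
```

```bash
cat >> h.py <<'E'
def fin():
    s=imaging.snapshot("scene"); C=cloud(s); im=s["image"].astype(int)
    org=(im[...,0]>180)&(im[...,1]>80)&(im[...,1]<170)&(im[...,2]<70)&(C[...,2]>.268)&(C[...,2]<.283)&(abs(C[...,0]-.59)<.035)&(C[...,1]>0)
    Q=C[org]; print("fin top",len(Q),np.median(Q,0).round(4),"poise",round(float((np.median(Q,0)-B)@YD)-.05,4))
E
python3 - <<'E'
from h import *
fin(); tilt(); go([.460,.0175,.325])
E
```

```text
fin top 69 [0.5882 0.0827 0.2747] poise 0.061
tilt -0.0015 z0 0.2116 n 392 rms 0.0019
ends 51 52 tilt ends 0.00014457335743948274
t 12.12 pos [0.5909 0.0834 0.3301] F [-0.9 -0.2  0.6] shift mm [132.6 -62.4   4.9] turn [0.1 0.1 0.3] open 0.3
```

send_rows(moves=[0.026,-0.012,0,0,0,0,0.052,-0.024,0,0,0,0,0.079,-0.037,0,0,0,0,0.106,-0.05,0,0,0,0,0.132,-0.064,0,0,0,0.3])

```text
clock: 12.53
tool_pos: [0.4586, 0.0153, 0.3294]
eef_rot: [-0.01, 1.0, 0.001, -0.0]
contact_force: [0.5, -0.4, 0.6]
opening: 0.3
```

send_rows(moves=[0,0,0.03,0,0,0,0,0,0.065,0,0,0,0,0,0.1,0,0,0,0,0,0.135,0,0,0,0,0,0.165,0,0,0])

```text
clock: 12.95
tool_pos: [0.4574, 0.0152, 0.1626]
eef_rot: [-0.01, 1.0, 0.001, -0.001]
contact_force: [0.3, -0.7, 0.0]
opening: 0.297
```

Run:
```python
from h import *
go([.460,.0178,.0935])
```

```text
t 12.95 pos [0.4574 0.0152 0.1626] F [ 0.3 -0.7  0. ] shift mm [-2.7  2.4 69.1] turn [ 0.2 -0.1 -0.1] open 0.297
```

send_rows(moves=[-0.002,0.0025,0,0,0,0,-0.002,0.0025,0.015,0,0,0,-0.002,0.0025,0.035,0,0,0,-0.002,0.0025,0.055,0,0,0,-0.002,0.0025,0.068,0,0,0])

```text
clock: 13.37
tool_pos: [0.4597, 0.0181, 0.0944]
eef_rot: [-0.01, 1.0, 0.001, -0.001]
contact_force: [1.1, 0.4, 0.0]
opening: 0.299
```

send_rows(moves=[0.005,-0.012,0,0,0,0,0.009,-0.023,0,0,0,0,0.012,-0.035,0,0,0,0,0.0135,-0.047,0,0,0,0,0.0135,-0.059,0,0,0,0])

```text
clock: 13.78
tool_pos: [0.4455, -0.0414, 0.0955]
eef_rot: [-0.011, 1.0, 0.002, -0.002]
contact_force: [-2.0, 3.1, -0.1]
opening: 0.302
```

Run:
```python
from h import *
go(post(1.1)+[0,-.004,.0035]);go(post(1.2)+[0,-.004,.0035])
```

```text
t 13.78 pos [ 0.4455 -0.0414  0.0955] F [-2.   3.1 -0.1] shift mm [-11.  -34.9   1.8] turn [ 0.2 -0.2 -0. ] open 0.302
t 13.78 pos [ 0.4455 -0.0414  0.0955] F [-2.   3.1 -0.1] shift mm [-15.5 -42.1   1.8] turn [ 0.2 -0.2 -0. ] open 0.302
```

send_rows(moves=[-0.001,-0.007,0,0,0,0,-0.003,-0.014,0,0,0,0,-0.006,-0.021,0,0,0,0,-0.008,-0.028,0,0,0,0,-0.011,-0.034,0.001,0,0,0])

```text
clock: 14.2
tool_pos: [0.4579, -0.0758, 0.0948]
eef_rot: [-0.011, 1.0, 0.002, -0.001]
contact_force: [-0.0, 1.7, 1.3]
opening: 0.3
```

send_rows(moves=[-0.001,-0.002,0,0,0,0,-0.002,-0.004,0,0,0,0,-0.003,-0.005,0,0,0,0,-0.004,-0.006,0,0,0,0,-0.004,-0.007,0,0,0,0])

```text
clock: 14.62
tool_pos: [0.4625, -0.0824, 0.0947]
eef_rot: [-0.011, 1.0, 0.002, -0.001]
contact_force: [-0.2, 3.0, -0.1]
opening: 0.297
```

send_rows(moves=[0,0,0,0,0,0,0,0,0,0,0,0,0,0,0,0,0,0,0,0,0,0,0,0,0,0,0,0,0,0])

```text
clock: 15.03
tool_pos: [0.4626, -0.0823, 0.0947]
eef_rot: [-0.011, 1.0, 0.002, -0.001]
contact_force: [-0.3, 0.5, 0.1]
opening: 0.3
```

Run:
```python
from h import *
go(post(1.2)+[0,-.004,.0035]); tilt("pics/t4.png");tilt();tilt()
```

```text
t 15.03 pos [ 0.4626 -0.0823  0.0947] F [-0.3  0.5  0.1] shift mm [ 0.8 -0.8  1.2] turn [ 0.2 -0.1 -0. ] open 0.3
tilt -0.0042 z0 0.2115 n 390 rms 0.0021
ends 51 54 tilt ends -0.0028386434863675964
tilt -0.0051 z0 0.2114 n 381 rms 0.0019
ends 50 51 tilt ends -0.0016455200110203506
tilt -0.004 z0 0.2115 n 399 rms 0.0021
ends 50 53 tilt ends -0.004878632242632922
```

View pics/t4.png

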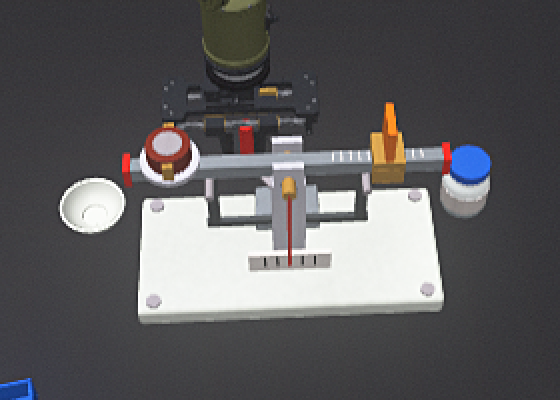

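The pointer (290,263) lies on the red level mark, and the measured tilt is about -0.004. I'll hold for a couple of seconds.

send_rows(moves=[0,0,0,0,0,0,0,0,0,0,0,0,0,0,0,0,0,0,0,0,0,0,0,0,0,0,0,0,0,0])

```text
clock: 15.6
tool_pos: [0.4626, -0.0823, 0.0947]
eef_rot: [-0.011, 1.0, 0.002, -0.001]
contact_force: [0.1, 0.4, -1.2]
opening: 0.298
```

send_rows(moves=[0,0,0,0,0,0,0,0,0,0,0,0,0,0,0,0,0,0,0,0,0,0,0,0,0,0,0,0,0,0])

```text
clock: 16.02
tool_pos: [0.4626, -0.0823, 0.0947]
eef_rot: [-0.011, 1.0, 0.002, -0.001]
contact_force: [-1.0, 1.2, -0.4]
opening: 0.301
```

send_rows(moves=[0,0,0,0,0,0,0,0,0,0,0,0,0,0,0,0,0,0,0,0,0,0,0,0,0,0,0,0,0,0])

```text
clock: 16.43
tool_pos: [0.4626, -0.0823, 0.0947]
eef_rot: [-0.011, 1.0, 0.002, -0.001]
contact_force: [-0.5, 1.5, -0.1]
opening: 0.301
```

send_rows(moves=[0,0,0,0,0,0,0,0,0,0,0,0,0,0,0,0,0,0,0,0,0,0,0,0,0,0,0,0,0,0])

```text
clock: 16.85
tool_pos: [0.4626, -0.0823, 0.0947]
eef_rot: [-0.011, 1.0, 0.002, -0.001]
contact_force: [-0.5, 1.0, -0.3]
opening: 0.302
```

send_rows(moves=[0,0,0,0,0,0,0,0,0,0,0,0,0,0,0,0,0,0,0,0,0,0,0,0,0,0,0,0,0,0])

```text
clock: 17.27
tool_pos: [0.4626, -0.0823, 0.0947]
eef_rot: [-0.011, 1.0, 0.002, -0.001]
contact_force: [-1.9, 1.8, -0.1]
opening: 0.297
```

Run:
```python
from h import *
go(post(1.2)+[0,-.004,.0035]); tilt();tilt()
```

```text
t 17.27 pos [ 0.4626 -0.0823  0.0947] F [-1.9  1.8 -0.1] shift mm [ 0.8 -0.8  1.2] turn [ 0.2 -0.1 -0. ] open 0.297
tilt -0.0036 z0 0.2114 n 399 rms 0.002
ends 50 54 tilt ends -0.0036032943073156056
tilt -0.0043 z0 0.2115 n 385 rms 0.0021
ends 51 53 tilt ends -0.0014896587276623833
```

send_rows(moves=[0.004,0.013,0,0,0,0,0.009,0.021,0,0,0,0,0.0125,0.03,0.001,0,0,0,0.015,0.04,0.001,0,0,0,0.0165,0.05,0.001,0,0,0])

```text
clock: 17.78
tool_pos: [0.4419, -0.0356, 0.0939]
eef_rot: [-0.009, 1.0, -0.001, -0.004]
contact_force: [-3.6, -3.0, 0.8]
opening: 0.304
```

send_rows(moves=[-0.003,0.011,0,0,0,0,-0.0055,0.021,0,0,0,0,-0.008,0.031,0,0,0,0,-0.0115,0.041,0,0,0,0,-0.015,0.049,0,0,0,0])

```text
clock: 18.2
tool_pos: [0.4558, 0.0142, 0.0936]
eef_rot: [-0.009, 1.0, -0.001, -0.005]
contact_force: [-2.3, -2.7, 0.4]
opening: 0.295
```

Run:
```python
from h import *
go([.4609,.0225,.0935])
```

```text
t 18.2 pos [0.4558 0.0142 0.0936] F [-2.3 -2.7  0.4] shift mm [-5.3  8.3  0.1] turn [-0.1 -0.5 -0.2] open 0.295
```

send_rows(moves=[-0.001,0.002,0,0,0,0,-0.002,0.003,0,0,0,0,-0.003,0.005,0,0,0,0,-0.004,0.006,0,0,0,0,-0.0045,0.007,0,0,0,0])

```text
clock: 18.62
tool_pos: [0.4604, 0.021, 0.0936]
eef_rot: [-0.009, 1.0, -0.001, -0.004]
contact_force: [-1.3, -2.7, 1.3]
opening: 0.3
```

send_rows(moves=[0,0.0005,0,0,0,0,0,0.001,0,0,0,0,-0.0005,0.0015,0,0,0,0,-0.0005,0.002,0,0,0,0,-0.0005,0.002,0,0,0,0])

```text
clock: 19.03
tool_pos: [0.4611, 0.0224, 0.0936]
eef_rot: [-0.008, 1.0, -0.001, -0.004]
contact_force: [0.3, -4.0, -0.8]
opening: 0.295
```

send_rows(moves=[0,0.0005,0,0,0,0,0,0.001,0,0,0,0,0,0.0015,0,0,0,0,0,0.0015,0,0,0,0,0,0.0015,0,0,0,0])

```text
clock: 19.45
tool_pos: [0.4611, 0.0225, 0.0936]
eef_rot: [-0.007, 1.0, -0.003, -0.004]
contact_force: [0.9, -5.9, -0.8]
opening: 0.298
```

The lever is against the home stop: a 1.5 mm command moved it only 0.1 mm. Next I'll back off to centre, lift clear and check.

send_rows(moves=[0,-0.003,0,0,0,0,0,-0.0045,0,0,0,0,0,-0.0045,-0.02,0,0,0,0,-0.0045,-0.05,0,0,0,0,-0.0045,-0.085,0,0,0])

```text
clock: 19.87
tool_pos: [0.4613, 0.0196, 0.1788]
eef_rot: [-0.008, 1.0, -0.002, -0.006]
contact_force: [1.6, -0.0, -1.5]
opening: 0.3
```

send_rows(moves=[0,0,-0.025,0,0,0,0,0,-0.055,0,0,0,0,0,-0.085,0,0,0,0,0,-0.1,0,0,0,0,0,-0.1,0,0,0])

```text
clock: 20.28
tool_pos: [0.4645, 0.0213, 0.2821]
eef_rot: [-0.009, 1.0, -0.001, -0.001]
contact_force: [0.5, 0.8, -0.2]
opening: 0.304
```

Run:
```python
from h import *
go([.46,.018,.28]); fin(); tilt("pics/t5.png")
s=imaging.snapshot("wrist"); C=cloud(s); im=s["image"].astype(int); cv2.imwrite("pics/w5.png",s["image"][:,:,::-1])
m=(im[...,0]>120)&(im[...,1]<60)&(im[...,2]<60)&(C[...,2]>.05)&(C[...,2]<.14)
Q=C[m]; T=Q[Q[:,2]>.111]; print(len(T),T.mean(0),(T.min(0)+T.max(0))/2)
s=imaging.snapshot("side"); cv2.imwrite("pics/s5.png",s["image"][:,:,::-1])
```

```text
t 20.28 pos [0.4645 0.0213 0.2821] F [ 0.5  0.8 -0.2] shift mm [ 4.6 -3.2  2.1] turn [-0.1 -0.2 -0.2] open 0.304
fin top 69 [0.5882 0.0826 0.2756] poise 0.0609
tilt -0.0002 z0 0.2115 n 400 rms 0.002
ends 50 50 tilt ends 0.006158267184605083
84 [0.45533892 0.01792794 0.11441877] [0.45695824 0.01707701 0.11380002]
```

View pics/w5.png

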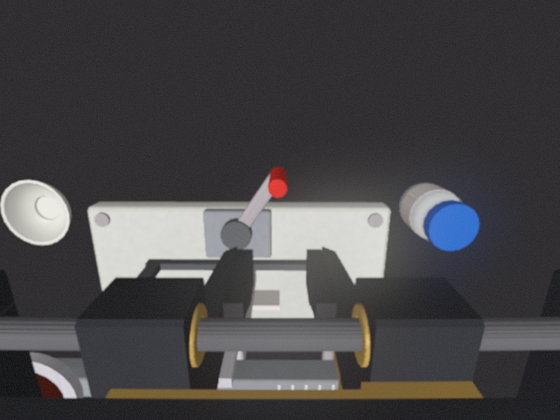

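View pics/s5.png

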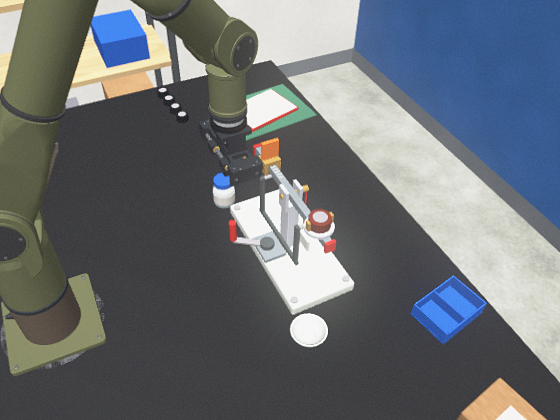

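The post is back at its starting place: (233,231) in the side picture and (278,183) in the wrist picture. The jar and dish haven't moved, and the gripper is clear of everything.

Run:
```python
from h import *
tilt(); print(r.finish_job())
```

```text
tilt 0.0009 z0 0.2113 n 396 rms 0.002
ends 50 53 tilt ends 0.0011804075696373718
the job is handed in; nothing more can be done
None
```

The specimen is balanced, the beam is arrested with the lever home, and the job was handed in at about 20.5 s of the 72 s allowed.

- **First release:** the beam tipped to the specimen's side and settled at about +0.13 rad. I then swung the lever back home to arrest it.
- **Poise:** I pushed the fin out from about 1 mm to about 61 mm. The target was 59 mm; it ended about 2 mm past that and I left it, since it is well within tolerance.
- **Second release:** the beam rested at -0.001 to -0.005 rad for more than 2 s (the limit is ±0.0175), with the pointer on the red level mark.
- **Final state:** the lever is against its home stop, and the post is back where it started. Two readings of the arrested beam gave 0.000 and 0.001 rad.
- **Handling:** lever forces read about 6 N at most at the ends of moves. The jar and dish look unmoved in the pictures, and the gripper is clear.

One reading disagreed: just before hand-in, the cruder check using only the beam's red ends gave 0.006 rad while the line fit gave 0.000. It read 0.001 on the next picture, so I put that down to depth noise.

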